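Let two rollers out of the feeder into the tray

TASK

With the fingertips, push the shallow tray squarely up against the roller feeder, under the mouth of its chute. Then press the pad of the rocking lever right down so that the gate lifts and both rollers roll out into the tray, and let the lever come back up and shut the gate. Do not lift or tip the tray, do not touch the rollers, and leave everything else on the bench where it is.

Things in the scene. Friction and masses are not known exactly. Their poses are not given: they have to be found in the camera images.
- feeder: roller feeder, a wooden stand fixed to the bench (base 190 x 178 x 12 mm) with a sloping plywood chute and a rocking lever. Origin on the bench under it, z up. In its frame (mm) the chute lies over x = 60, is 64 wide outside and falls 10 degrees towards -y; the lever lies along x over y = -55, 95 above the bench: gate at its +x end, in the chute before the rollers, pad at its -x end
- tray_stop (a point): on the bench, at the foot of the feeder's upright front face under the chute: (60, -68) mm in the feeder's frame. The tray's wall comes to rest against this face; the chute's lip reaches 22 mm beyond it, underside 34 mm above the bench, so that the tray's 28 mm wall passes under
- lever: the rocking lever; origin on its pivot, which lies at (-60, -55, 95) mm in the feeder's frame between two cheeks 106 mm high; its x runs to the gate. Level = gate shut; a spring holds it there and brings it back when let go. Pressing the pad tips it up to 0.45 rad (hard stop); from about 0.33 rad the gate clears the rollers
- pad_top (a point): centre of the top of the lever's square pad (40 x 40 x 6 mm), at (-170, -55) mm in the feeder's frame, only bench below; takes about 3 N to start and 8 N at the bottom. Its height: 106 mm above the bench with the lever level, about 57 mm at the stop; it shifts up to 7 mm towards the pivot on the way
- chute_mouth (a point): middle of the chute's lip where the rollers leave it, at (60, -90, 40) mm in the feeder's frame
- tray: shallow grey-painted steel tray, loose on the bench, 150 (its x) by 140 mm (its y), walls 28 mm high, 6 mm thick, about 0.5 kg; origin under its centre. Starts 50 to 90 mm short of the feeder on its -y side, up to 20 mm off the chute's line, turned up to 0.15 rad. Fully home at (60, -138) mm in the feeder's frame; pushed at the middle of its far wall it slides there and squares itself
- roller_front: dark wooden roller 30 mm diameter, 44 mm long, lying across the chute against the gate; origin on its surface, so it turns with the roller
- roller_front_center (a point): centre of that roller
- roller_rear: the second, equal roller, lying behind the first
- roller_rear_center (a point): centre of that roller
- tape_roll: bystander: roll of paper tape lying flat, 80 mm across, 24 mm high; leave it alone; origin under its centre
- glue_jar: bystander: small white jar, 42 mm across, 52 mm high; leave it alone; origin under its centre
- wood_block: bystander: dark wooden block 70 x 50 x 25 mm; leave it alone; origin under its centre
- screwdriver: bystander: screwdriver lying down, 160 mm long; leave it alone
- can: bystander: steel can, 90 mm across, 120 mm high; leave it alone; origin under its centre
- brown_bottle: bystander: brown glass bottle, 52 mm across, 120 mm high; leave it alone; origin under its centre
There are look-alikes about, which are no part of the job. Several things have the shape of the tray; the one meant has the colours described above. What is shaped like the roller_front but turquoise is not meant.

How it is judged:
On the way, in this order (a step that is already met when the one before it is completed fails the run):
1. the tray is up against the feeder under the chute's mouth (gap under 12 mm, within 36 mm of the chute's centre line, square within 0.14 rad) (y of tray in the frame of feeder above -0.15 m and x of tray in the frame of feeder between 0.024 and 0.096 m and angle between the y axis of tray and the y axis of feeder, either way round below 0.14 rad), for 0.2 s.
2. the fingers press the lever's pad down (its top below 74 mm) (height (world z) of pad_top below 0.074 m and contact force between the fingers and lever above 0.5 N and distance between the grasp point and pad_top below 0.07 m), for 0.1 s.
At the end, for the whole second after the job is handed in: Both rollers lie at rest inside the tray; the tray stands flat on the bench against the feeder (gap under 18 mm, within 36 mm of the chute's centre line, square within 0.14 rad); the lever is back up and the gate shut (top of the pad above 102 mm) (y of tray in the frame of feeder above -0.156 m and x of tray in the frame of feeder between 0.024 and 0.096 m and angle between the y axis of tray and the y axis of feeder, either way round below 0.14 rad and x of roller_front_center in the frame of tray between -0.072 and 0.072 m and y of roller_front_center in the frame of tray between -0.067 and 0.067 m and z of each of roller_front_center, roller_rear_center in the frame of tray below 0.032 m and linear speed of each of roller_front, roller_rear below 0.03 m/s and x of roller_rear_center in the frame of tray between -0.072 and 0.072 m and y of roller_rear_center in the frame of tray between -0.067 and 0.067 m and height (world z) of pad_top above 0.102 m and height (world z) of tray below 0.006 m); the robot touches nothing.
It fails at once if the tray is lifted or tipped (height (world z) of tray above 0.012 m or angle between tray's own z axis and vertical above 0.12 rad).
It fails at once if the robot touches a roller (contact force between any of the fingers, the arm and roller_front above 0.3 N or contact force between any of the fingers, the arm and roller_rear above 0.3 N).
It fails at once if a bystander is moved by more than 20 mm (distance of any of tape_roll, glue_jar, wood_block, screwdriver, can, brown_bottle from where it was at the start of the episode above 0.02 m).
It also fails if it takes over 45 s, if anything falls off the work surface, if the arm or the gripper's body presses on something with over 40 N, if the wrist force passes 120 N, or if a joint passes its speed limit or range.

ROBOT

A 6-joint arm with a two-finger parallel gripper is mounted at the origin on the work surface. World frame = base frame: x ahead of the robot, y to its left, z up, the work surface at z = 0. Lengths are in m, angles in rad, forces in N, time in s.
With the tool pointing down it reaches from about 0.35 to 0.875 m from the base axis. Payload 4.2 kg.
Tool frame: the origin (TCP) lies at the very end of the fingers, on their centre line; the grasp point (between the pads) lies 19 mm behind it (ctrl.pinch_z is the distance from the TCP to the grasp point, in m); z points along the fingers, y is the line along which they close (so a half turn about z gives the same grasp; the last joint's range is limited). The gripper opens to 87 mm and grips with 3 to 60 N. Pads are 19 mm wide; open, the fingers measure 117 mm over their backs; the gripper's body (75 mm by 190 mm) begins 51 mm behind the grasp point.
Start: joints at [1.371, 0.385, 0.008, 0, -1.194, -0.259], TCP at [0.277, 0.56, 0.196] pointing down, gripper open.
Joint ranges: [-3.14, 3.14], [-1.21, 2.06], [-1.07, 1.41], [-3.16, 2.05], [-2.99, -0.16], [-3.1, 3.1]. Speed limits (rad/s): [2.79, 2.79, 3.14, 3.14, 3.14, 3.14].

INTERFACE

Orientations are given as a unit quaternion [w, x, y, z].
In Python, from bench import ctrl gives the robot as it stands.
- The arm moves only by the tool jog_arm, never from a script. Its argument "steps" is a list that holds one entry, the list of rows, each a list of 7 numbers: the shift along the tool's x, y, z in mm, then the turn, a rotation vector about the tool's x, y, z in degrees, then the opening, from 0 (shut) to 1 (fully open). A call has 1 to 12 rows; each row shifts and turns the commanded pose from where the row before left it, along the tool's axes as they then stand; what a row does not reach is not made up. A row lasts 1/12 s, in which the tool goes at most 41.7 mm and 7.16 degrees, less where a joint would pass 70% of its speed; a pose out of reach is approached as far as the arm can. A call is refused whole if a number of a shift passes 41.7 or a number of a turn 7.16, either way. A call with a gripper value outside its range is refused whole. The fingers move at their own pace and stop on an object; the grip force is fixed at half the most. Time passes only in rows, so rows that do not move let the fingers close. It gives the time, the measured TCP pose, the force, the opening and the grip force at its end, in the units of the state.
- ctrl.read_state(): the state, without advancing time (a new reading comes with each control period).
- ctrl.get_image(name): name is "side" or "top" or "wrist"; returns a dict with "frame" (420x560x3 uint8, red, green, blue), "fovy" (degrees; the focal length in pixels is half the picture's height over the tangent of half this angle, whatever the lens; pixels are square), "cx", "cy" (the principal point, pixels), "extrinsics" (4x4, takes a point from camera to world coordinates). Camera axes: x right, y down, z forward; pixel columns grow to the right and rows downward; lengths in m; the calibration is good to about 2 mm. A picture is of the moment at which its call begins. There is no depth.
- ctrl.finish_job(): hands the job in; it is judged then, once.
The state is a dict: "time": time; "joint_positions": joint angles; "joint_vel": joint speeds; "joint_efforts": joint torques, N m; "position": TCP position; "eef_rot": TCP orientation; "wrist_force": force on the tool from outside, world axes, zero at the start; "moment": the same for the moment, N m; "width": finger opening in m; "finger_force": force on a finger pad.
Only numpy, scipy, OpenCV 4.12 (cv2) and the standard library are available. Lean on these libraries where they do the work, as an engineer would, in place of code of your own. Each camera call takes 0.05 s, during which the arm holds its last target. There are 200 camera calls.

## Working session

There is one attempt and no reset: what is moved stays moved. The work goes in short steps, Python scripts to look and compute and a tool call to move; the robot and the scene stay as the last step left them, time stands still between calls to the robot, and variables do not carry over. Pictures are saved under pics/ and viewed, at most 10 in all, crops included, and the job is handed in when it is done.

Besides the shell and the picture viewer there is one more tool, called after ">>>" as name([rows], argument=value, ...), one row to a line, values as JSON. jog_arm: Moves the arm, as the interface text tells. Its arguments: {"type":"object","properties":{"steps":{"type":"array"}},"required":["steps"]}

```bash
mkdir -p pics
cat > h.py <<'E'
import numpy as np, cv2
from bench import ctrl
def shot(n,tag):
    im=ctrl.get_image(n); cv2.imwrite(f'pics/{tag}.png',im['frame'][:,:,::-1])
    np.savez(f'pics/{tag}.npz',**im); return im
def K(im):
    h=im['frame'].shape[0]; return h/2/np.tan(np.radians(im['fovy'])/2)
def ray(im,u,v,z):
    f=K(im);E=np.array(im['extrinsics']);d=E[:3,:3]@np.array([(u-im['cx'])/f,(v-im['cy'])/f,1]);o=E[:3,3]
    return o+d*(z-o[2])/d[2]
def proj(im,p):
    f=K(im);E=np.array(im['extrinsics']);c=E[:3,:3].T@(np.array(p)-E[:3,3]);return c[:2]/c[2]*f+[im['cx'],im['cy']]
E
python3 - <<'E'
from h import *
for n in('top','side'):
    im=shot(n,n+'0'); print(n,im['fovy'],im['cx'],im['cy'],np.round(im['extrinsics'],3).tolist(),ctrl.read_state()['time'])
print(ctrl.read_state())
E
```

```text
top 45.23476646828383 277.6732269481135 204.81765498191325 [[-0.011, -0.994, 0.105, 0.4], [-1.0, 0.011, 0.002, 0.044], [-0.003, -0.105, -0.994, 1.343], [0.0, 0.0, 0.0, 1.0]] 0.05
side 45.139113602173936 285.2425077939291 215.2316040408484 [[-0.943, -0.25, 0.221, 0.323], [-0.334, 0.723, -0.605, 0.706], [-0.009, -0.644, -0.765, 0.941], [0.0, 0.0, 0.0, 1.0]] 0.1
{'time': 0.1, 'joint_positions': array([ 1.37058477e+00,  3.85505107e-01,  6.76829695e-03, -4.25861496e-04,
       -1.19404743e+00, -2.58623609e-01]), 'joint_vel': array([ 0.0010848 , -0.00144661,  0.00310323,  0.00057291, -0.00123255,
       -0.00010685]), 'joint_efforts': array([-3.59385012e-04, -3.91690671e+01,  1.87933463e+01,  4.23186690e+00,
        1.34119522e-02, -7.93192362e-05]), 'position': array([0.27652852, 0.55982692, 0.19525734]), 'eef_rot': array([ 9.99313639e-04,  9.73780645e-01, -2.27486764e-01, -1.68809181e-04]), 'wrist_force': array([0.93081064, 0.39766072, 0.08630431]), 'moment': array([ 0.00663346,  0.01822715, -0.01598757]), 'finger_force': 0.0, 'width': 0.087560212458831}
```

View pics/top0.png

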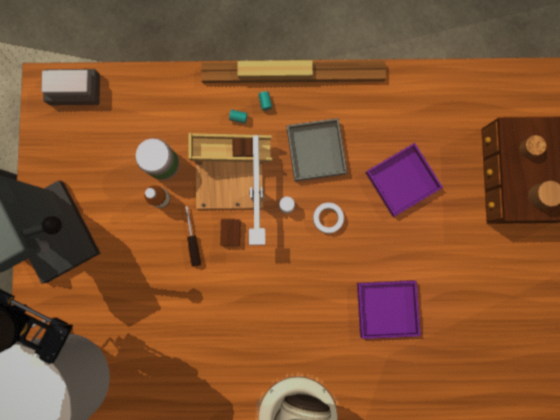

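View pics/side0.png

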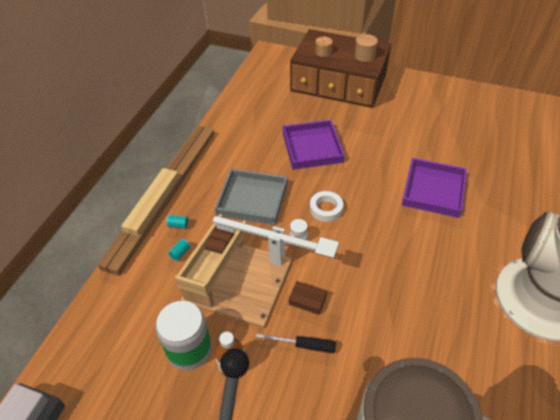

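The top view shows the feeder chute at about (230,147) with its mouth to the right, and the lever running from the gate (256,137) to the pad (257,237).

Tray candidates are grey (317,150), purple (404,180) and purple (389,310). The grey one fits the description, and the turquoise rollers at (238,117) and (265,100) are not meant. Next I'll measure, with one close crop to check the choice.

```bash
cat > m.py <<'E'
from h import *
def comp(mask,u,v):
    n,l,st,c=cv2.connectedComponentsWithStats(mask.astype(np.uint8)); k=l[int(v),int(u)]
    if k==0: d=[np.hypot(*(c[i]-[u,v])) if st[i,4]>40 else 1e9 for i in range(n)]; d[0]=1e9; k=int(np.argmin(d))
    return (l==k).astype(np.uint8)
def tray(im,u=317,v=150):
    h=cv2.cvtColor(im['frame'],cv2.COLOR_RGB2HSV); m=(h[...,1]<75)&(h[...,2]>35)&(h[...,2]<160)
    m=cv2.morphologyEx(m.astype(np.uint8),cv2.MORPH_OPEN,np.ones((3,3)))
    c=comp(m,u,v); cn=max(cv2.findContours(c,0,2)[0],key=cv2.contourArea)
    P=np.array([ray(im,*p[0],.028)[:2] for p in cn],np.float32); return cv2.minAreaRect(P*1000),cn
def pad(im,u=257,v=237):
    h=cv2.cvtColor(im['frame'],cv2.COLOR_RGB2HSV); m=(h[...,1]<60)&(h[...,2]>165)
    c=comp(m,u,v); return c
E
python3 - <<'E'
from m import *
im=dict(np.load('pics/top0.npz'))
r,cn=tray(im); print('tray',r)
c=pad(im); ys,xs=np.nonzero(c); print('lever px',xs.min(),xs.max(),ys.min(),ys.max(),c.sum())
for y in range(ys.min(),ys.max()+1,6): x=np.nonzero(c[y])[0]; print(y,x.min(),x.max(),end='; ')
o=cv2.resize(im['frame'][85:265,170:390],None,fx=3.3,fy=3.3,interpolation=2)
cv2.imwrite('pics/crop.png',o[:,:,::-1])
for p in [(257,237),(256.5,140)]: print(ray(im,*p,.1))
E
```

```text
tray ((686.6275634765625, -57.67401123046875), (147.86671447753906, 137.7788848876953), 7.447193145751953)
lever px 249 264 135 244 722
135 256 257; 141 253 257; 147 253 257; 153 254 258; 159 253 258; 165 254 258; 171 254 258; 177 254 258; 183 254 258; 189 254 258; 195 254 258; 201 254 258; 207 254 258; 213 254 258; 219 254 258; 225 254 258; 231 249 264; 237 249 264; 243 249 264; [0.45273689 0.09813067 0.1       ]
[0.69637264 0.0977544  0.1       ]
```

View pics/crop.png

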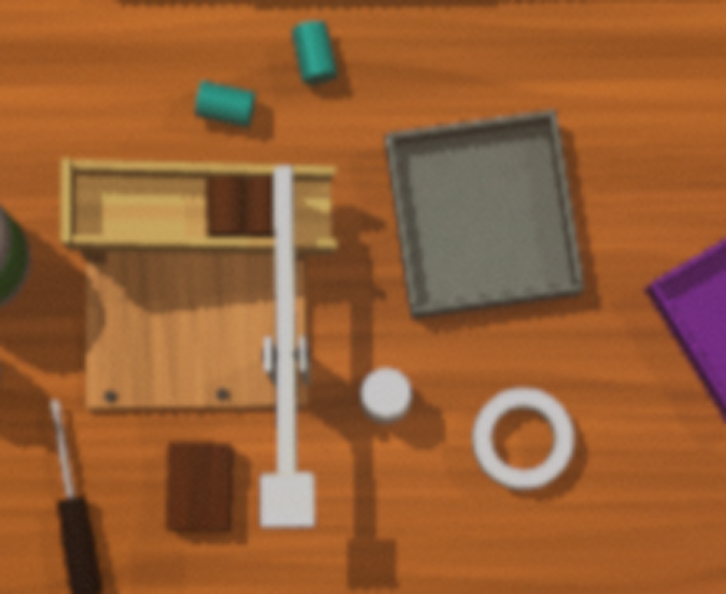

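The crop confirms the grey tray (150x140, turned about 7°) and two dark rollers against the gate at crop (225–270,205). There is also a black ball on a stem, at top (52,225) and side (235,360). I'll triangulate it before choosing a path.

Run:
```python
from h import *
t=dict(np.load('pics/top0.npz'));s=dict(np.load('pics/side0.npz'))
def P(im): 
    E=np.linalg.inv(im['extrinsics'])[:3];f=K(im);return np.array([[f,0,im['cx']],[0,f,im['cy']],[0,0,1]])@E
for a,b in [((52,225),(235,360)),((20,240),(230,400)),((257,237),(327,247)),((317,150),(252,197))]:
    X=cv2.triangulatePoints(P(t),P(s),np.float64(a),np.float64(b));X=X[:3,0]/X[3];print(a,X.round(3),proj(t,X).round(),proj(s,X).round())
print('sidecam in top',proj(t,s['extrinsics'][:3,3]),'tcp',proj(t,[.277,.56,.196]),'tcp side',proj(s,[.277,.56,.196]))
print('pad',ray(t,256.7,237,.106),'purple corner',ray(t,367,172,.028),'jar',ray(t,287,204,.052))
```

```text
(52, 225) [0.47  0.485 0.366] [ 52. 225.] [236. 360.]
(20, 240) [0.446 0.537 0.387] [ 19. 237.] [236. 401.]
(257, 237) [0.454 0.098 0.106] [257. 236.] [328. 247.]
(317, 150) [ 0.69  -0.061  0.008] [317. 150.] [252. 197.]
sidecam in top [-568.19051067  367.17911568] tcp [ 49.41502331 316.08650587] tcp side [362.25411733 516.0195248 ]
pad [0.45249289 0.09860672 0.106     ] purple corner [ 0.62396515 -0.19038507  0.028     ] jar [0.53880636 0.02234903 0.052     ]
```

The ball is a lamp head at (0.47, 0.485, 0.366). I'll swing past it on the inside.

>>> jog_arm([
  [[20,24.5,0,0,0,0,0],[20,24.5,0,0,0,0,0],[20,24.5,0,0,0,0,0],[20,24.5,0,0,0,0,0],[20,24.5,0,0,0,0,0],[20,24.5,0,0,0,0,0],[20,24.5,0,0,0,0,0],[20,24.5,0,0,0,0,0],[20,24.5,0,0,0,0,0],[20,24.5,0,0,0,0,0]],
])

```text
time: 0.93
position: [0.3474, 0.2503, 0.196]
eef_rot: [0.0, 0.974, -0.227, -0.0]
wrist_force: [1.0, 0.5, -0.3]
width: 0.0285
finger_force: 0.0
```

>>> jog_arm([
  [[22,22.5,0,0,0,0,0],[22,22.5,0,0,0,0,0],[22,22.5,0,0,0,0,0],[22,22.5,0,0,0,0,0],[22,22.5,0,0,0,0,0],[22,22.5,0,0,0,0,0],[22,22.5,0,0,0,0,0],[22,22.5,0,0,0,0,0],[22,22.5,0,0,0,0,0],[22,22.5,0,0,0,0,0]],
])

```text
time: 1.77
position: [0.445, -0.0486, 0.1961]
eef_rot: [-0.0, 0.974, -0.227, -0.0]
wrist_force: [0.7, 1.2, 0.1]
width: 0.0006
finger_force: 0.0
```

>>> jog_arm([
  [[0,0,0,0,0,7.1,0],[0,0,0,0,0,7.1,0],[0,0,0,0,0,7.1,0],[0,0,0,0,0,7.1,0],[0,0,0,0,0,7.1,0],[0,0,0,0,0,7.1,0],[0,0,0,0,0,7.1,0],[0,0,0,0,0,7.1,0],[0,0,0,0,0,6.9,0],[0,0,0,0,0,0,0],[0,0,0,0,0,0,0]],
])

```text
time: 2.68
position: [0.4449, -0.047, 0.196]
eef_rot: [0.0, 0.708, -0.706, -0.0]
wrist_force: [-0.6, -0.2, 0.1]
width: 0.0004
finger_force: 0.0
```

>>> jog_arm([
  [[14,-30.6,0,0,0,0,0],[14,-30.6,0,0,0,0,0],[14,-30.6,0,0,0,0,0],[14,-30.6,0,0,0,0,0],[14,-30.6,0,0,0,0,0],[14,-30.6,0,0,0,0,0],[14,-30.6,0,0,0,0,0],[14,-30.6,0,0,0,0,0],[0,0,30,0,0,0,0],[0,0,30,0,0,0,0],[0,0,30,0,0,0,0],[0,0,0,0,0,0,0]],
])

```text
time: 3.68
position: [0.6851, -0.1583, 0.0977]
eef_rot: [0.004, 0.707, -0.707, -0.006]
wrist_force: [-1.5, 0.0, -2.5]
width: 0.0006
finger_force: 0.0
```

Run:
```python
from h import *
im=shot('top','top1'); cv2.imwrite('pics/crop1.png',cv2.resize(im['frame'][85:265,220:440],None,fx=3,fy=3)[:,:,::-1])
```

```text
(no output)
```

View pics/crop1.png

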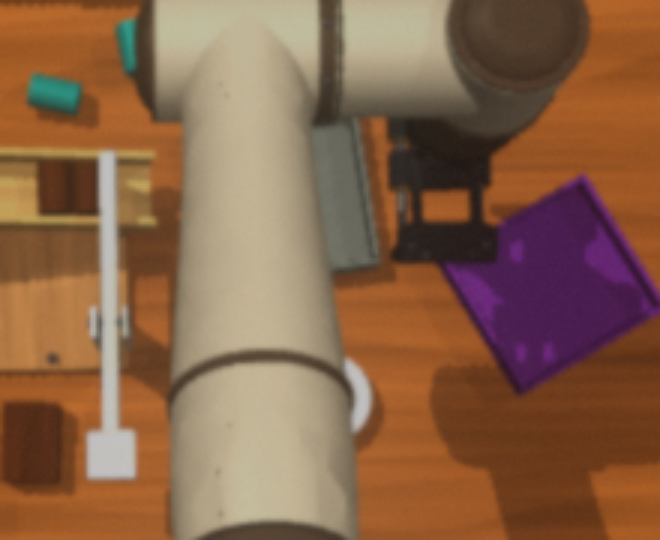

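The fingers stand beyond the tray's far wall, clear of the purple tray (crop (445,265)). I'll descend and check the arm's clearance over the feeder in the side view.

>>> jog_arm([
  [[0,-5,26,0,0,0,0],[0,0,26,0,0,0,0],[0,0,20,0,0,0,0],[0,0,10,0,0,0,0],[0,0,0,0,0,0,0]],
])

```text
time: 4.15
position: [0.6945, -0.1589, 0.0235]
eef_rot: [0.001, 0.708, -0.707, -0.001]
wrist_force: [-0.2, -0.6, -0.9]
width: 0.0007
finger_force: 0.0
```

Run:
```python
from h import *
im=shot('side','side1'); print(ctrl.read_state()['position'])
```

```text
[ 0.69567599 -0.15914556  0.02525779]
```

View pics/side1.png

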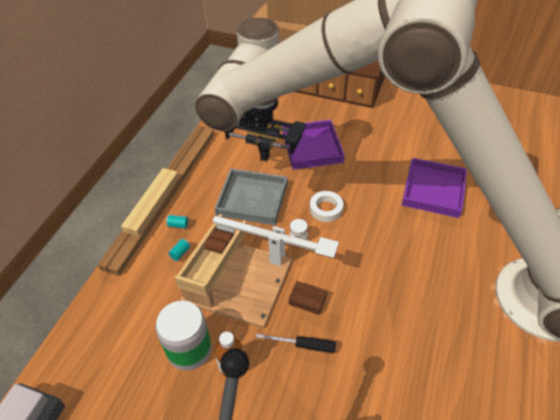

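The side view shows the forearm well above the feeder, with the fingers at (265,150) behind the tray. I'll go down a little further, then push.

>>> jog_arm([
  [[0,6,7,0,0,0,0],[0,0,6,0,0,0,0],[-8,0,0,0,0,0,0],[-8,0,0,0,0,0,0],[-5,0,0,0,0,0,0],[-5,0,0,0,0,0,0],[-5,0,0,0,0,0,0],[-5,0,0,0,0,0,0],[-5,0,0,0,0,0,0],[-5,0,0,0,0,0,0],[-5,0,0,0,0,0,0],[-5,0,0,0,0,0,0]],
])

```text
time: 5.2
position: [0.689, -0.1025, 0.0112]
eef_rot: [0.0, 0.707, -0.707, -0.0]
wrist_force: [-0.2, -0.3, -0.2]
width: 0.0008
finger_force: 0.0
```

>>> jog_arm([
  [[-5,0,0,0,0,0,0],[-5,0,0,0,0,0,0],[-5,0,0,0,0,0,0],[-5,0,0,0,0,0,0],[-5,0,0,0,0,0,0],[-5,0,0,0,0,0,0]],
])

```text
time: 5.7
position: [0.689, -0.0725, 0.0113]
eef_rot: [-0.0, 0.707, -0.707, 0.0]
wrist_force: [0.2, 0.4, -0.3]
width: 0.0005
finger_force: 0.0
```

Run:
```python
from m import *
im=shot('side','side2'); cv2.imwrite('pics/crop2.png',cv2.resize(im['frame'][80:300,140:400],None,fx=2.7,fy=2.7)[:,:,::-1])
print(ctrl.read_state()['wrist_force'])
```

```text
[ 0.6132368   1.45870834 -0.12408355]
```

View pics/crop2.png

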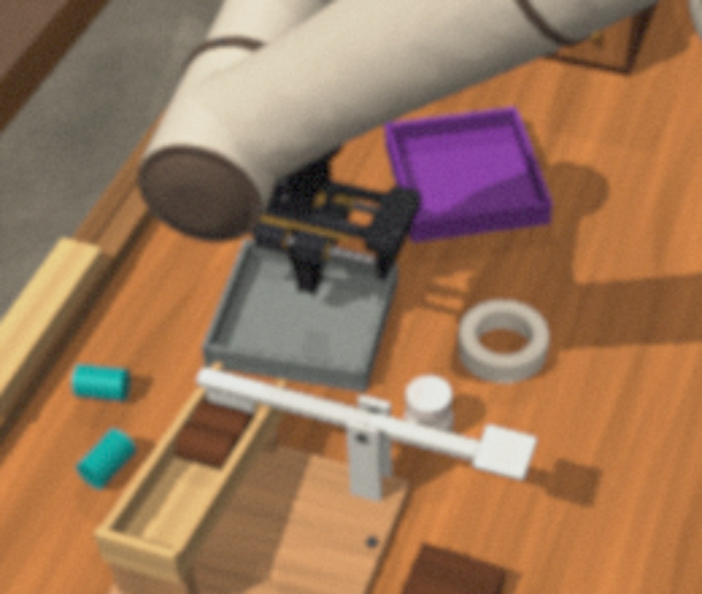

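Run:
```python
from m import *
im=dict(np.load('pics/side2.npz')); p=ctrl.read_state()['position']; print(p)
c=lambda P:((proj(im,P)-[140,80])*2.7).round()
print('tip',c(p),'z28 front',c(p+[0,.0095,.017]))
for n,q in dict(nl=(205,358),nr=(368,383),fl=(243,240),fr=(396,268)).items(): print(n,ray(im,q[0]/2.7+140,q[1]/2.7+80,.028).round(4))
```

```text
[ 0.68904357 -0.07163701  0.01126712]
tip [309. 306.] z28 front [304. 300.]
nl [0.7458 0.0303 0.028 ]
nr [0.6004 0.01   0.028 ]
fl [ 0.7731 -0.116   0.028 ]
fr [ 0.6235 -0.1285  0.028 ]
```

Run:
```python
from m import *
s=dict(np.load('pics/side2.npz')); w=shot('wrist','w1')
a=cv2.resize(s['frame'][150:230,205:305],(500,400),interpolation=2); b=cv2.resize(w['frame'],(300,225))
o=np.zeros((400,800,3),np.uint8);o[:,:500]=a;o[:225,500:]=b
cv2.imwrite('pics/cmb.png',o[:,:,::-1])
for z in(.011,.03,.05,.07): print(z,((proj(s,[.689,-.0717,z])-[205,150])*5).round())
```

```text
0.011 [247. 216.]
0.03 [245. 190.]
0.05 [243. 162.]
0.07 [240. 134.]
```

View pics/cmb.png

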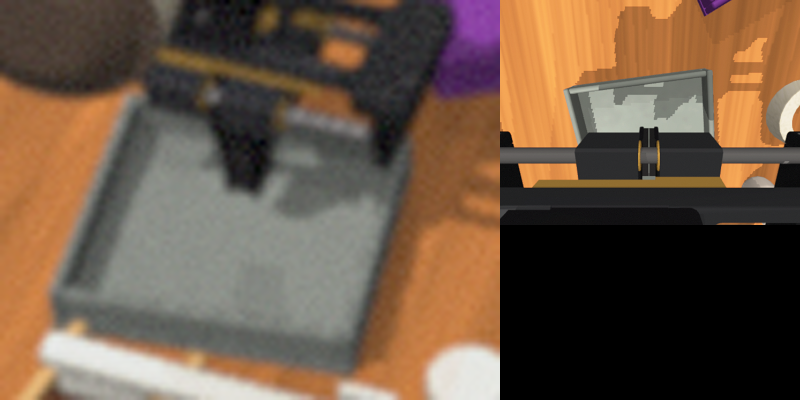

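The fingertips are over the inside of the tray: the side zoom shows the tip at (245,193), about z = 0.03, against a reported 0.011. The closed tips therefore end about 19 mm above the reported TCP, and they passed over the wall without touching it. I'll lift, go back, and descend while watching the force.

>>> jog_arm([
  [[0,0,-20,0,0,0,0],[0,0,-20,0,0,0,0],[25,0,0,0,0,0,0],[25,0,0,0,0,0,0],[25,0,0,0,0,0,0],[19,0,0,0,0,0,0],[0,0,20,0,0,0,0],[0,0,16,0,0,0,0],[0,0,6,0,0,0,0],[0,0,0,0,0,0,0]],
])

```text
time: 6.63
position: [0.6874, -0.1671, 0.007]
eef_rot: [-0.001, -0.707, 0.707, 0.002]
wrist_force: [-1.0, -0.3, 0.2]
width: 0.0003
finger_force: 0.0
```

>>> jog_arm([
  [[0,0,3,0,0,0,0],[0,0,3,0,0,0,0],[0,0,2,0,0,0,0],[0,0,0,0,0,0,0]],
])

```text
time: 6.97
position: [0.6892, -0.1667, 0.0015]
eef_rot: [-0.0, 0.707, -0.707, 0.0]
wrist_force: [0.2, 1.3, 0.3]
width: 0.0004
finger_force: 0.0
```

Run:
```python
from m import *
s=shot('side','side3'); t=shot('top','top3'); st=ctrl.read_state(); p=st['position']; print(p,st['wrist_force'])
a=cv2.resize(s['frame'][110:210,200:325],(500,400),interpolation=2); b=cv2.resize(t['frame'][100:200,275:350],(300,400),interpolation=2)
cv2.imwrite('pics/cmb2.png',np.hstack([a,b])[:,:,::-1])
for z in(0,.01,.02,.03): print(z,((proj(s,[p[0],p[1],z])-[200,110])*4).round())
```

```text
[ 0.68927392 -0.16682491  0.0016807 ] [ 0.17673882  0.01110581 -0.26367603]
0 [272. 244.]
0.01 [271. 233.]
0.02 [271. 222.]
0.03 [270. 211.]
```

View pics/cmb2.png

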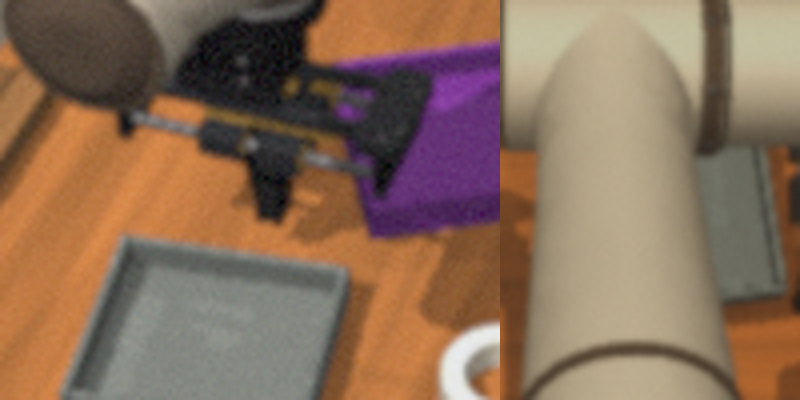

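The tip shows at (271,220), z ≈ 0.021, so the +20 mm offset is consistent. I'll go down 11 mm more and push.

>>> jog_arm([
  [[0,0,4,0,0,0,0],[0,0,4,0,0,0,0],[0,0,3,0,0,0,0],[0,0,0,0,0,0,0]],
])

```text
time: 7.4
position: [0.6882, -0.1669, -0.0109]
eef_rot: [-0.001, -0.707, 0.707, 0.001]
wrist_force: [0.3, 0.3, -0.2]
width: 0.0002
finger_force: 0.0
```

>>> jog_arm([
  [[-8,0,0,0,0,0,0],[-8,0,0,0,0,0,0],[-6,0,0,0,0,0,0],[-5,0,0,0,0,0,0],[-5,0,0,0,0,0,0],[-5,0,0,0,0,0,0],[-5,0,0,0,0,0,0],[-5,0,0,0,0,0,0]],
])

```text
time: 8.07
position: [0.6889, -0.12, -0.0096]
eef_rot: [0.0, 0.707, -0.707, 0.0]
wrist_force: [0.4, -5.2, -0.1]
width: 0.0002
finger_force: 2.0
```

>>> jog_arm([
  [[-5,0,0,0,0,0,0],[-5,0,0,0,0,0,0],[-5,0,0,0,0,0,0],[-5,0,0,0,0,0,0],[-5,0,0,0,0,0,0],[-5,0,0,0,0,0,0],[-5,0,0,0,0,0,0],[-5,0,0,0,0,0,0],[-4,0,0,0,0,0,0],[0,0,0,0,0,0,0]],
])

```text
time: 8.9
position: [0.6891, -0.0747, -0.0097]
eef_rot: [-0.0, 0.707, -0.707, -0.0]
wrist_force: [-1.0, -1.3, 0.9]
width: 0.0006
finger_force: 0.6
```

>>> jog_arm([
  [[-3,0,0,0,0,0,0],[-3,0,0,0,0,0,0],[-3,0,0,0,0,0,0],[0,0,0,0,0,0,0]],
])

```text
time: 9.23
position: [0.689, -0.0664, -0.0097]
eef_rot: [-0.0, 0.707, -0.707, -0.0]
wrist_force: [-0.3, -2.5, 1.8]
width: 0.0005
finger_force: 1.4
```

>>> jog_arm([
  [[-2,0,0,0,0,0,0],[-2,0,0,0,0,0,0],[0,0,0,0,0,0,0]],
])

```text
time: 9.48
position: [0.6901, -0.0643, -0.0096]
eef_rot: [-0.0, 0.707, -0.707, 0.001]
wrist_force: [2.0, -9.1, 0.4]
width: 0.0006
finger_force: 4.4
```

>>> jog_arm([
  [[-2,0,0,0,0,0,0],[-1,0,0,0,0,0,0],[0,0,0,0,0,0,0]],
])

```text
time: 9.73
position: [0.6901, -0.0642, -0.0097]
eef_rot: [-0.001, -0.707, 0.707, -0.002]
wrist_force: [3.8, -17.1, -2.1]
width: 0.0004
finger_force: 8.5
```

The tray stopped at the predicted place with the force rising, so it is home. I'll back off, rise, and move over the pad.

>>> jog_arm([
  [[8,0,0,0,0,0,0],[12,0,0,0,0,0,0],[0,0,-25,0,0,0,0],[0,0,-30,0,0,0,0],[0,0,-30,0,0,0,0],[0,0,-30,0,0,0,0],[0,0,-30,0,0,0,0],[0,0,-25,0,0,0,0],[0,0,0,0,0,0,0]],
])

```text
time: 10.48
position: [0.6928, -0.0794, 0.1675]
eef_rot: [-0.005, 0.708, -0.706, 0.004]
wrist_force: [0.4, 0.2, 0.9]
width: 0.0004
finger_force: 0.0
```

>>> jog_arm([
  [[-15,24,0,0,0,0,0],[-15,24,0,0,0,0,0],[-15,24,0,0,0,0,0],[-15,24,0,0,0,0,0],[-15,24,0,0,0,0,0],[-15,24,0,0,0,0,0],[-15,24,0,0,0,0,0],[-15,24,0,0,0,0,0],[-15,24,0,0,0,0,0],[-14,22,0,0,0,0,0],[0,0,0,0,0,0,0]],
])

```text
time: 11.4
position: [0.4472, 0.0706, 0.1601]
eef_rot: [-0.0, 0.708, -0.706, -0.001]
wrist_force: [0.2, 0.3, 0.6]
width: 0.0001
finger_force: 0.0
```

Run:
```python
from m import *
t=shot('top','top4'); print(ctrl.read_state()['position'])
print(tray(t,295,150)[0]); cv2.imwrite('pics/crop4.png',cv2.resize(t['frame'][90:270,170:370],(660,594),interpolation=2)[:,:,::-1])
```

```text
[0.44925222 0.07038406 0.16043598]
((696.693603515625, 17.50177764892578), (137.68194580078125, 146.4134063720703), 89.55606079101562)
```

View pics/crop4.png

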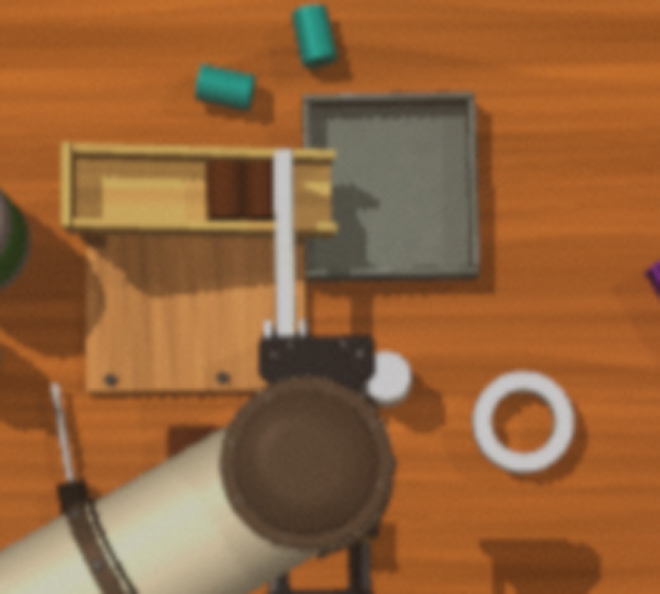

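The tray is home at feeder frame (74, -136) mm and square: 14 mm off the line, with 36 allowed. The chute lip at crop (335,190) is over it. I'll centre over the pad and turn the body across, away from the cheeks.

>>> jog_arm([
  [[-28,-4,0,0,0,0,0],[0,0,0,0,0,-7,0],[0,0,0,0,0,-7,0],[0,0,0,0,0,-7,0],[0,0,0,0,0,-7,0],[0,0,0,0,0,-7,0],[0,0,0,0,0,-7,0],[0,0,0,0,0,-7,0],[0,0,0,0,0,-7,0],[0,0,0,0,0,-7,0],[0,0,0,0,0,-7,0],[0,0,0,0,0,-7,0]],
])

```text
time: 12.45
position: [0.4556, 0.0973, 0.16]
eef_rot: [-0.001, 0.994, -0.11, -0.0]
wrist_force: [0.2, -0.4, 0.4]
width: 0.0005
finger_force: 0.0
```

>>> jog_arm([
  [[0,0,0,0,0,-7,0],[0,0,0,0,0,-6,0],[0,0,15,0,0,0,0],[0,0,15,0,0,0,0],[0,0,15,0,0,0,0],[0,0,0,0,0,0,0]],
])

```text
time: 12.95
position: [0.4534, 0.0962, 0.1124]
eef_rot: [0.001, 1.0, -0.001, -0.003]
wrist_force: [-0.8, -0.3, -0.8]
width: 0.001
finger_force: 0.0
```

>>> jog_arm([
  [[0,-1,8,0,0,0,0],[0,-1,8,0,0,0,0],[0,0,8,0,0,0,0],[0,0,6,0,0,0,0],[0,0,6,0,0,0,0],[0,0,0,0,0,0,0]],
])

```text
time: 13.45
position: [0.4548, 0.0989, 0.0786]
eef_rot: [0.0, 1.0, 0.0, -0.0]
wrist_force: [-1.3, 0.6, 3.2]
width: 0.0003
finger_force: 1.8
```

>>> jog_arm([
  [[0,0,6,0,0,0,0],[0,0,6,0,0,0,0],[0,0,6,0,0,0,0],[0,0,6,0,0,0,0],[0,0,6,0,0,0,0],[0,0,0,0,0,0,0]],
])

```text
time: 13.95
position: [0.4564, 0.0992, 0.0498]
eef_rot: [-0.0, 1.0, 0.001, 0.001]
wrist_force: [-0.1, -0.0, 7.5]
width: 0.0005
finger_force: 3.4
```

>>> jog_arm([
  [[0,0,4,0,0,0,0],[0,0,4,0,0,0,0],[0,0,2,0,0,0,0],[0,0,0,0,0,0,0],[0,0,0,0,0,0,0],[0,0,0,0,0,0,0]],
])

```text
time: 14.45
position: [0.4578, 0.0997, 0.0412]
eef_rot: [-0.001, 1.0, 0.001, 0.003]
wrist_force: [1.5, -2.4, 8.3]
width: 0.0003
finger_force: 3.7
```

>>> jog_arm([
  [[0,0,0,0,0,0,0],[0,0,0,0,0,0,0],[0,0,0,0,0,0,0],[0,0,0,0,0,0,0],[0,0,0,0,0,0,0],[0,0,0,0,0,0,0],[0,0,0,0,0,0,0],[0,0,0,0,0,0,0],[0,0,0,0,0,0,0],[0,0,0,0,0,0,0],[0,0,0,0,0,0,0],[0,0,0,0,0,0,0]],
])

```text
time: 15.45
position: [0.4578, 0.0997, 0.0413]
eef_rot: [-0.001, 1.0, 0.001, 0.003]
wrist_force: [0.0, -3.0, 9.5]
width: 0.0006
finger_force: 3.7
```

Run:
```python
from m import *
t=shot('top','top5');s=shot('side','side5'); st=ctrl.read_state(); print(st['position'],st['wrist_force'])
a=cv2.resize(t['frame'][90:250,180:340],(400,400),interpolation=2);b=cv2.resize(s['frame'][140:300,170:330],(400,400),interpolation=2)
cv2.imwrite('pics/cmb5.png',np.hstack([a,b])[:,:,::-1])
```

```text
[0.45776414 0.09971899 0.04128587] [ 2.83572159 -2.67363373  8.29830681]
```

View pics/cmb5.png

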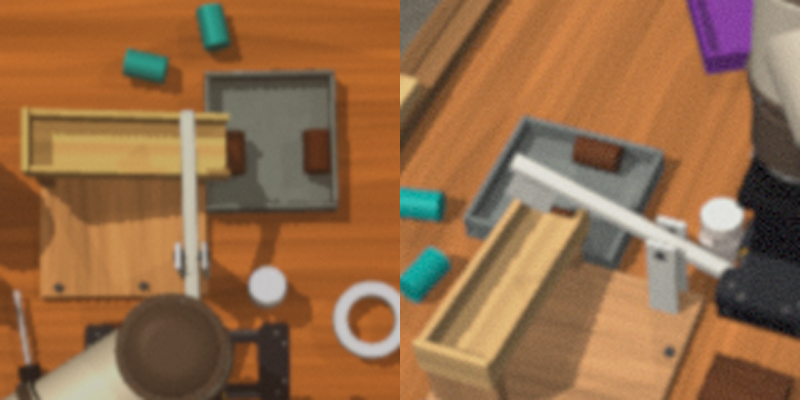

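Both rollers have left the chute: one lies at the tray's far wall (317,152), the other just beyond the lip (235,152). I'll release the lever gently.

>>> jog_arm([
  [[0,0,-6,0,0,0,0],[0,0,-7,0,0,0,0],[0,0,-7,0,0,0,0],[0,0,-7,0,0,0,0],[0,0,-7,0,0,0,0],[0,0,-7,0,0,0,0],[0,0,-7,0,0,0,0],[0,0,-10,0,0,0,0],[0,0,-20,0,0,0,0],[0,0,-25,0,0,0,0],[0,0,-25,0,0,0,0],[0,0,0,0,0,0,0]],
])

```text
time: 16.55
position: [0.4585, 0.1, 0.1723]
eef_rot: [-0.002, 1.0, 0.001, 0.005]
wrist_force: [0.6, 0.0, -0.3]
width: 0.0006
finger_force: 0.0
```

>>> jog_arm([
  [[-20,0,-10,0,0,0,0],[-20,0,0,0,0,0,0],[-20,0,0,0,0,0,0],[0,0,0,0,0,0,0],[0,0,0,0,0,0,0],[0,0,0,0,0,0,0]],
])

```text
time: 17.05
position: [0.3956, 0.0991, 0.1774]
eef_rot: [-0.0, 1.0, 0.0, 0.0]
wrist_force: [-0.5, 0.2, -0.3]
width: 0.0008
finger_force: 0.0
```

```bash
cat > f.py <<'E'
from m import *
import time
def dark(im,box):
    u0,u1,v0,v1=box; h=cv2.cvtColor(im['frame'],cv2.COLOR_RGB2HSV)
    m=((h[...,2]<110)&(h[...,1]>110)&((h[...,0]<14)|(h[...,0]>170))).astype(np.uint8); k=np.zeros_like(m);k[v0:v1,u0:u1]=1
    n,l,st,c=cv2.connectedComponentsWithStats(m*k); return [(st[i].tolist(),c[i].round(1).tolist()) for i in range(1,n) if st[i,4]>15]
t=shot('top','top6');s=shot('side','side6'); st=ctrl.read_state(); print(st['position'],st['wrist_force'],st['time'])
T=tray(t,300,140)[0]; print('tray',T)
for st_,c in dark(t,(255,318,110,178)): print('top',st_,c,ray(t,*c,.02).round(4))
for st_,c in dark(s,(190,285,170,240)): print('side',st_,c,ray(s,*c,.02).round(4))
for n,im in(('0',dict(np.load('pics/side0.npz'))),('6',s)):
    h=cv2.cvtColor(im['frame'],cv2.COLOR_RGB2HSV); c=comp((h[...,1]<60)&(h[...,2]>165),327,247); ys,xs=np.nonzero(c); print(n,xs.min(),xs.max(),ys.min(),ys.max(),c.sum())
E
python3 f.py
```

```text
[0.39568882 0.09907983 0.17715178] [-0.25587956  0.03009246 -0.23502304] 17.15
tray ((696.693603515625, 17.50177001953125), (137.6819305419922, 146.41342163085938), 89.55606842041016)
top [265, 110, 10, 4, 25] [270.1, 111.2] [0.794 0.064 0.02 ]
top [314, 131, 4, 15, 27] [314.9, 136.2] [ 0.724  -0.0553  0.02  ]
top [271, 143, 7, 17, 106] [274.0, 150.5] [0.6863 0.0546 0.02  ]
top [302, 142, 10, 18, 172] [306.5, 150.3] [ 0.6858 -0.0321  0.02  ]
top [263, 169, 55, 9, 172] [291.1, 175.4] [0.6185 0.0099 0.02  ]
side [240, 195, 19, 13, 138] [248.5, 201.4] [ 0.6892 -0.0345  0.02  ]
0 213 338 216 257 1323
6 213 338 215 257 1357
```

The lever is back to its first outline and the tray is unmoved. The rollers lie at tray y ≈ -0.050 and +0.04, unchanged between pictures, and the arm is clear. I'm handing in.

```bash
python3 -c "
from bench import ctrl
print(ctrl.finish_job())"
```

```text
the job is handed in; nothing more can be done
None
```

I handed the job in at about 17 s: the tray is square against the feeder, both rollers appear to be lying still in it, the lever is back up and the arm is clear, though the hand-in returned no verdict.

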